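# Slide the loaded slate out over the counter edge

## Task

The dark slate serving board is laid up with a green pinch bowl and a jam jar and lies too flat on the counter to get fingers under it. Push it along the counter with the fingers, never lifting it, until its long front side sticks out 4 cm beyond the counter's open front edge (the one on the far side from the robot), square to that edge, within a centimetre at both corners. Do not touch the bowl or the jar: they ride along and must still be standing on the slate; leave everything else on the counter as it is.

Things in the scene. Friction and masses are not known exactly. Their poses are not given: they have to be found in the camera images.
- counter: birch plywood counter, fixed, a slab 36 mm thick with its top at height 0. Its open front edge is straight, lies on the far side from the robot and is 1640 mm long; beyond it there is only the floor. Origin: middle of the upper front edge. x points horizontally outwards over the floor, square to the edge; y runs along the edge, z up. The edge's distance and angle differ from start to start
- slate: dark grey slate serving board, loose, 150 (x) by 220 (y) by 8 mm (z), about 0.5 to 0.8 kg, lying flat on the counter with some yaw. Origin: centre of its underside; x points to its long front side (the one nearest to the counter's front edge), z up
- slate_front_left (a point): front corner of the slate's underside at slate x = +75 mm, y = +110 mm
- slate_front_right (a point): front corner of the slate's underside at slate x = +75 mm, y = -110 mm
- bowl: green silicone pinch bowl, empty, loose, 74 mm across the rim, 44 mm across the foot, 30 mm tall, standing on the slate to the left or right of its middle. Origin: centre of its underside (8 mm above the counter), z up
- jar: small closed jam jar, dark red with a brass-coloured lid, loose, 50 mm across, 54 mm tall, standing on the slate on the other side of its middle. Origin: centre of its underside (8 mm above the counter), z up
- steamer: stack of two bamboo steamer tiers with a domed lid, one loose thing, 200 mm across, 164 mm tall with the loop on its lid, at the left or right of the working area. Origin: centre of its underside
- plate: white melamine plate, loose, 210 mm across, 20 mm tall, on the other side from the steamer. Origin: centre of its underside
- garlic_press: stainless garlic press, loose, lying with its handles along its x, about 185 by 35 mm, 54 mm tall, beside the slate on the left or right. Origin: under the middle of its length
- tin_box: small tin box with a red hinged lid held shut by a spring latch, loose, 75 (x) by 97 (y) by 48 mm, on the other side from the garlic press. Origin: centre of its underside
Mind the look-alikes: they are no part of the job. There is more than one size of the garlic_press; the job needs the larger. There is more than one size of the tin_box; the job needs the larger.

How it is judged:
At the end, for the whole second after the job is handed in: Both front corners of the slate are 30 to 50 mm beyond the counter's front edge; it lies flat on the counter (4 mm, 0.04 rad), at rest; bowl and jar stand upright on it; steamer, plate, garlic press and tin box are upright and within 15 mm of where they were (x of slate_front_left in the frame of counter between 0.03 and 0.05 m and x of slate_front_right in the frame of counter between 0.03 and 0.05 m and height (world z) of slate between -0.003 and 0.004 m and angle between slate's own z axis and vertical below 0.04 rad and linear speed of slate below 0.01 m/s and x of bowl in the frame of slate between -0.05 and 0.05 m and y of bowl in the frame of slate between -0.085 and 0.085 m and z of bowl in the frame of slate between 0.005 and 0.012 m and angle between each of bowl, jar, steamer, plate, garlic_press, tin_box's own z axis and vertical below 0.1 rad and x of jar in the frame of slate between -0.05 and 0.05 m and y of jar in the frame of slate between -0.085 and 0.085 m and z of jar in the frame of slate between 0.005 and 0.012 m and distance of each of steamer, plate, garlic_press, tin_box from where it was at the start of the episode below 0.015 m); the robot touches nothing.
It fails at once if the slate is lifted by 10 mm, tips by 0.12 rad or falls (height (world z) of slate above 0.01 m or height (world z) of slate below -0.01 m or angle between slate's own z axis and vertical above 0.12 rad).
It fails at once if the robot touches the bowl or the jar (contact force between any of the fingers, the arm and bowl above 0.3 N or contact force between any of the fingers, the arm and jar above 0.3 N).
It fails at once if the slate is pushed with the arm or the gripper's body instead of the fingers (contact force between the arm and slate above 1 N).
It fails at once if the bowl or the jar falls over (angle between any of bowl, jar's own z axis and vertical above 0.4 rad).
It fails at once if the steamer, plate, garlic press or tin box is moved by 15 mm or tipped (distance of any of steamer, plate, garlic_press, tin_box from where it was at the start of the episode above 0.015 m or angle between any of steamer, plate, garlic_press, tin_box's own z axis and vertical above 0.2 rad).
It also fails if it takes over 42 s, if anything falls off the work surface, if the arm or the gripper's body presses on something with over 40 N, if the wrist force passes 120 N, or if a joint passes its speed limit or range.

## Robot

A 6-joint arm with a two-finger parallel gripper is mounted at the origin on the work surface. World frame = base frame: x ahead of the robot, y to its left, z up, the work surface at z = 0. Lengths are in m, angles in rad, forces in N, time in s.
With the tool pointing down it reaches from about 0.425 to 0.95 m from the base axis. Payload 3.5 kg.
Tool frame: the origin (TCP) lies on the centre line of the jaws, within the pads' length; the fingertips stand 8 mm ahead of it and the grasp point (between the pads) lies 11 mm behind it; z points along the fingers, y is the line along which they close (so a half turn about z gives the same grasp; the last joint's range is limited). The gripper opens to 85 mm and grips with 20 to 120 N. Pads are 22 mm wide; open, the fingers measure 114 mm over their backs; the gripper's body (76 mm by 85 mm) begins 54 mm behind the grasp point. The pads swing forward as they close: fully open they stand 13 mm farther back than shut.
Start: joints at [1.153, 0.286, 1.577, -0, 1.279, -0.15], TCP at [0.179, 0.651, 0.217] pointing down, gripper open.
Joint ranges: [-2.77, 2.77], [-0.9, 2.22], [0.21, 2.48], [-1.53, 4.67], [0.24, 2.81], [-2.84, 2.84]. Speed limits (rad/s): [2.79, 2.79, 3.14, 3.14, 3.14, 3.14].

## Interface

Orientations are given as a unit quaternion [x, y, z, w].
In Python, from plant import ctrl gives the robot as it stands. The module is installed in compiled form; this text tells all that it offers.
- The arm moves only by the tool send_rows, never from a script. Its argument "steps" is a list of rows, each a list of 5 numbers: the shift along the tool's x, y, z in m, then the turn about the tool's z in degrees, then the opening, from -1 (shut) to 1 (fully open). A call has 1 to 12 rows; each row is the pose to reach, as a shift and turn from the pose commanded when the call began, along the tool's axes at that moment; what a row does not reach only later rows make up. A row lasts 1/10 s, in which the tool goes at most 50 mm and 8.59 degrees, less where a joint would pass 70% of its speed; a pose out of reach is approached as far as the arm can. A call with a gripper value outside its range is refused whole. The fingers move at their own pace and stop on an object; "squeeze" is the grip in N (left out, the last holds). Time passes only in rows, so rows that repeat a pose let the fingers close. It gives the time, the measured TCP pose, the force, the opening and the grip force at its end, in the units of the state.
- ctrl.get_state(): the state, without advancing time (a new reading comes with each control period).
- ctrl.read_camera(name): name is "scene" or "top" or "wrist"; returns the picture (420x560x3 uint8, red, green, blue); there is no depth.
- ctrl.calibration(name): a dict with "intrinsics" (3x3 intrinsics, pixels), "extrinsics" (4x4, takes a point from world to camera coordinates); the wrist camera has in their place "tool_from_camera" (4x4, takes a point from camera to tool coordinates, whose origin is the TCP and whose axes are the flange's). Camera axes: x right, y up, looking along -z (the intrinsics and any distortion apply to the point x, -y, -z); pixel columns grow to the right and rows downward; lengths in m; the calibration is good to about 2 mm. The wrist camera is an equidistant fisheye: a pixel r from the principal point sees the ray r / f radians off the axis. A picture is of the moment at which its call begins: read the wrist's pose just before it. calibration takes no time and is no camera call.
- ctrl.sign_off(): hands the job in; it is judged then, once.
The state is a dict: "time": time; "qpos": joint angles; "dq": joint speeds; "joint_efforts": joint torques, N m; "eef_pos": TCP position; "tcp_rot": TCP orientation; "contact_force": force on the tool from outside, world axes, zero at the start; "wrist_torque": the same for the moment, N m; "opening": opening from 0.0 (shut) to 1.0 (fully open); "finger_force": force on a finger pad.
Only numpy, scipy, OpenCV 4.12 (cv2) and the standard library are available. Lean on these libraries where they do the work, as an engineer would, in place of code of your own. Each camera call takes 0.05 s, during which the arm holds its last target. There are 200 camera calls.

## Working session

There is one attempt and no reset: what is moved stays moved. The work goes in short steps, Python scripts to look and compute and a tool call to move; the robot and the scene stay as the last step left them, time stands still between calls to the robot, and variables do not carry over. Pictures are saved under pics/ and viewed, at most 10 in all, crops included, and the job is handed in when it is done.

Besides the shell and the picture viewer there is one more tool, called after "Emit:" by a JSON object that holds its "op" and its "data", one argument or row to a line. send_rows: Moves the arm, as the interface text tells. Its arguments: {"type":"object","properties":{"steps":{"type":"array","items":{"type":"array","items":{"type":"number"}}},"squeeze":{"type":"number"}},"required":["steps"]}

```bash
mkdir -p pics; cat > h.py <<'E'
import numpy as np, cv2
from plant import ctrl
def px2w(name,uv,z):
    c=ctrl.calibration(name);K=np.array(c["intrinsics"]);E=np.array(c["extrinsics"])
    uv=np.atleast_2d(uv).astype(float)
    d=np.c_[(uv[:,0]-K[0,2])/K[0,0],-(uv[:,1]-K[1,2])/K[1,1],-np.ones(len(uv))]
    R=E[:3,:3];o=-R.T@E[:3,3];w=d@R
    return o+w*((z-o[2])/w[:,2])[:,None]
def shot(name,f):
    im=ctrl.read_camera(name);cv2.imwrite("pics/"+f,im[:,:,::-1]);return im
E
python3 - <<'E'
from h import *
shot("top","top1.png");shot("scene","scene1.png")
for n in("top","scene","wrist"):print(n,{k:(np.round(v,3).tolist() if not isinstance(v,str) else v) for k,v in ctrl.calibration(n).items()})
print(ctrl.get_state())
E
```

```text
top {'intrinsics': [[380.445, 0.0, 285.992], [0.0, 380.445, 216.221], [0.0, 0.0, 1.0]], 'extrinsics': [[-0.002, -1.0, -0.006, -0.036], [0.998, -0.002, 0.068, -0.555], [-0.068, -0.006, 0.998, -1.118], [0.0, 0.0, 0.0, 1.0]]}
scene {'intrinsics': [[485.342, 0.0, 277.8], [0.0, 485.342, 203.51], [0.0, 0.0, 1.0]], 'extrinsics': [[0.138, 0.99, 0.015, -0.042], [-0.583, 0.069, 0.81, 0.284], [0.801, -0.12, 0.587, -1.721], [0.0, 0.0, 0.0, 1.0]]}
wrist {'intrinsics': [[325.192, 0.0, 276.432], [0.0, 325.192, 213.009], [0.0, 0.0, 1.0]], 'tool_from_camera': [[-0.0, 0.949, 0.316, 0.081], [1.0, 0.0, -0.0, -0.0], [-0.001, 0.316, -0.949, -0.157], [0.0, 0.0, 0.0, 1.0]]}
{'time': 0.1, 'qpos': array([ 1.15301216e+00,  2.87110356e-01,  1.57801572e+00, -5.12773986e-06,
        1.27858266e+00, -1.49993916e-01]), 'dq': array([ 0.00066441, -0.00138774, -0.00287545,  0.00074859, -0.00191725,
       -0.00089586]), 'joint_efforts': array([-1.79578510e-04, -4.07301164e+01, -2.93697435e+01, -1.96848518e-04,
        3.43443025e-03, -2.47999407e-05]), 'eef_pos': array([0.1783227 , 0.65038296, 0.21537139]), 'tcp_rot': array([ 1.33494600e-01,  9.91048976e-01, -1.01637724e-03, -2.93991322e-04]), 'contact_force': array([-0.07341309,  1.0948862 ,  0.34646144]), 'wrist_torque': array([ 0.06534576, -0.04221561, -0.0035714 ]), 'finger_force': 0.0, 'opening': 1.0002843227448648}
```

View pics/top1.png

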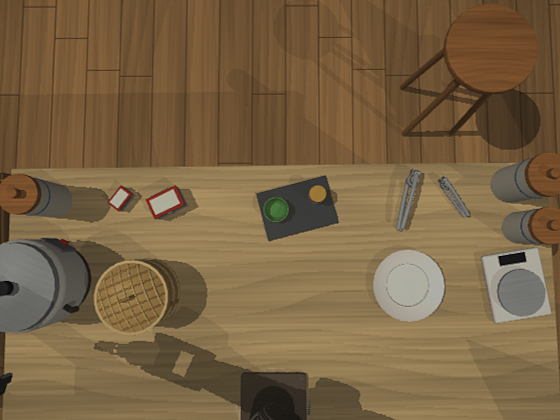

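View pics/scene1.png

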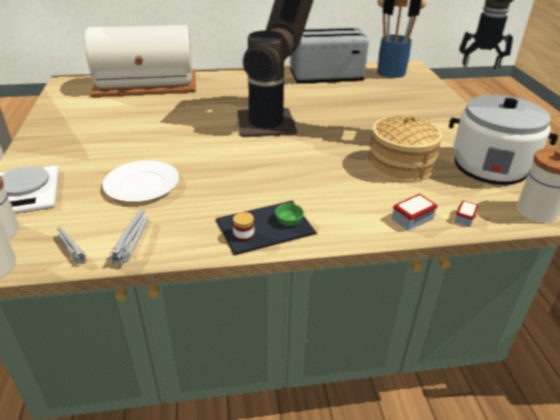

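Top view: slate corners about (257,191), (327,177), (338,223), (268,239), with the bowl at (276,209) and the jar at (318,193). The counter's front edge runs near row 165. The slate is the only dark flat board, since the scale at (517,285) is white. The larger press is at (409,200) with the small one at (454,197), and the larger tin is at (166,202) with the small one at (120,198). The next crop checks the slate choice.

```bash
cat >> h.py <<'E'
def fitline(p):
    vx,vy,x,y=cv2.fitLine(np.float32(p),cv2.DIST_HUBER,0,.01,.01).ravel();return np.array([x,y]),np.array([vx,vy])
def measure(im,roi=(235,150,365,260)):
    x0,y0,x1,y1=roi
    h=cv2.cvtColor(im,cv2.COLOR_RGB2HSV)
    m=((h[...,2]<85)&(h[...,1]<90)).astype(np.uint8)
    k=np.zeros_like(m);k[y0:y1,x0:x1]=m[y0:y1,x0:x1]
    c=max(cv2.findContours(k,cv2.RETR_EXTERNAL,cv2.CHAIN_APPROX_NONE)[0],key=cv2.contourArea)
    hull=cv2.convexHull(c)[:,0]
    w=px2w("top",hull,.008)[:,:2]
    r=cv2.minAreaRect(np.float32(w*1000));b=cv2.boxPoints(r)
    # counter edge: strongest saturation/value step per column
    g=cv2.GaussianBlur(im,(5,3),0).astype(float)
    return c,r,b
E
python3 - <<'E'
from h import *
im=cv2.imread("pics/top1.png")[:,:,::-1].copy()
c,r,b=measure(im);print(r,b.round(1).tolist())
g=im.astype(float).sum(2)
for u in(100,230,290,350,380,400):print(u,g[158:172,u].astype(int))
v=im.copy();cv2.drawContours(v,[c],-1,(255,0,0),1)
cv2.imwrite("pics/c1.png",cv2.resize(v[150:250,70:480,::-1],(800,195),interpolation=cv2.INTER_CUBIC).repeat(1,0))
cv2.imwrite("pics/c1.png",cv2.resize(v[150:250,235:365,::-1],(780,600),interpolation=cv2.INTER_CUBIC))
E
```

```text
((581.54736328125, -70.23611450195312), (148.78887939453125, 218.60743713378906), 14.776633262634277) [[481.70001220703125, 16.5], [537.5, -194.89999389648438], [681.4000244140625, -157.0], [625.5999755859375, 54.400001525878906]]
100 [264 265 263 266 266 259 262 261 255 272 310 323 330 341]
230 [239 232 239 240 213 176 243 245 316 370 385 377 367 352]
290 [254 252 252 253 252 248 262 332 380 384 381 354 348 358]
350 [274 272 275 276 276 274 301 334 326 341 349 348 354 362]
380 [259 259 260 262 256 266 298 318 323 340 341 343 355 360]
400 [267 262 265 264 261 276 305 286 295 311 302 313 327 319]
```

View pics/c1.png

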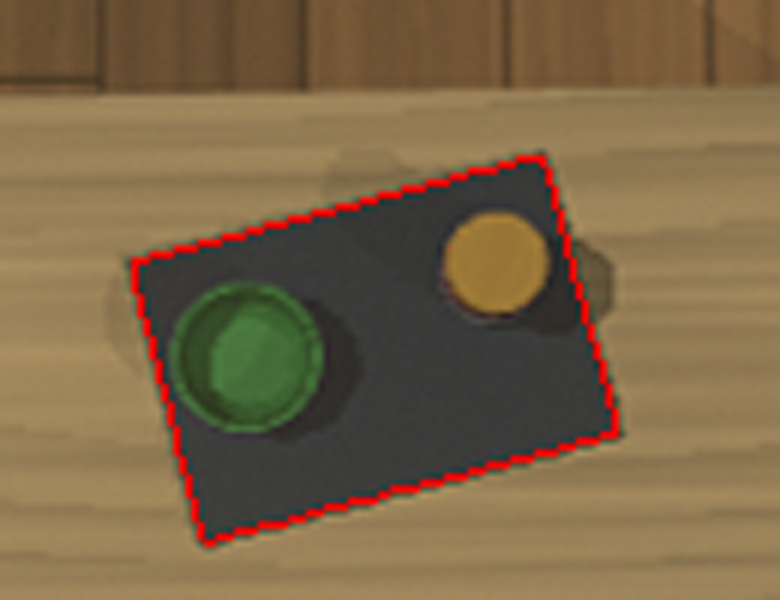

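```bash
cat >> h.py <<'E'
def edge(im):
    g=cv2.blur(im.astype(float).sum(2),(5,1));P=[]
    for u in list(range(20,390)):
        a=g[155:176,u];d=a[3:]-a[:-3];i=np.argmax(d)
        if d[i]>40:
            lo,hi=a[i],a[i+3];t=(lo+hi)/2;j=i+np.argmax(a[i:i+4]>=t);P.append((u,155+j-1+(t-a[j-1])/(a[j]-a[j-1])))
    P=np.array(P);keep=np.ones(len(P),bool)
    for _ in range(8):
        q=np.polyfit(P[keep,0],P[keep,1],1);r=P[:,1]-np.polyval(q,P[:,0]);keep=abs(r)<max(.7,2*np.median(abs(r[keep])))
    us=np.array([20.,390.]);W=px2w("top",np.c_[us,np.polyval(q,us)],0)[:,:2]*1000
    return q,keep.sum(),len(P),W
E
python3 - <<'E'
from h import *
im=cv2.imread("pics/top1.png")[:,:,::-1].copy()
q,n,N,W=edge(im);print(q,n,N,W)
c,r,b=measure(im)
d=W[1]-W[0];d/=np.linalg.norm(d);nrm=np.array([-d[1],d[0]])
if nrm[0]<0:nrm=-nrm
print("edge yaw",np.degrees(np.arctan2(nrm[1],nrm[0])),"corner dist",((b-W[0])@nrm).round(1))
# things: press, tin extents
for nm,m in(("bowl",None),):
    h=cv2.cvtColor(im,cv2.COLOR_RGB2HSV)
    g=((h[...,0]>45)&(h[...,0]<75)&(h[...,1]>100)).astype(np.uint8);ys,xs=np.where(g[170:250,240:350]);print("bowl",px2w("top",[xs.mean()+240,ys.mean()+170],.038))
print("jar",px2w("top",[235+495/6,150+263/6],.062))
print(px2w("top",[[400,231],[414,170],[166,202],[186,205],[185,210],[175,295],[374,285]],.02).round(3))
E
```

```text
[-1.35806915e-02  1.68788211e+02] 350 367 [[ 704.53064288  780.74551419]
 [ 717.10767726 -356.06119529]]
edge yaw 0.633864652851214 corner dist [-231.2 -177.8  -33.5  -87. ]
bowl [[ 0.57463789 -0.0084488   0.038     ]]
jar [[ 0.61619491 -0.12866267  0.062     ]]
[[ 0.51  -0.376  0.02 ]
 [ 0.693 -0.422  0.02 ]
 [ 0.598  0.322  0.02 ]
 [ 0.589  0.262  0.02 ]
 [ 0.574  0.265  0.02 ]
 [ 0.322  0.29   0.02 ]
 [ 0.351 -0.296  0.02 ]]
```

Emit:
{"op": "send_rows", "data": {
  "steps": [
    [-0.02,-0.015,-0.03,0,1],
    [-0.05,-0.035,-0.045,0,1],
    [-0.08,-0.057,-0.045,0,1],
    [-0.11,-0.078,-0.045,0,1],
    [-0.14,-0.1,-0.045,0,1],
    [-0.17,-0.121,-0.045,0,1],
    [-0.2,-0.142,-0.045,0,1],
    [-0.23,-0.164,-0.045,0,1],
    [-0.26,-0.185,-0.045,0,1],
    [-0.285,-0.203,-0.045,0,1]
  ]
}}

```text
time: 1.1
eef_pos: [0.4004, 0.3781, 0.2611]
tcp_rot: [0.134, 0.991, -0.0, -0.0]
contact_force: [0.0, 0.1, -0.1]
opening: 1.001
finger_force: 0.0
```

Emit:
{"op": "send_rows", "data": {
  "steps": [
    [-0.01,-0.02,0,-2,1],
    [-0.028,-0.06,0,-5,1],
    [-0.046,-0.1,0,-8,1],
    [-0.064,-0.14,0,-11,1],
    [-0.082,-0.18,0,-14,1],
    [-0.1,-0.22,0,-17,1],
    [-0.118,-0.26,0,-20,1],
    [-0.136,-0.3,0,-23,1],
    [-0.154,-0.34,0,-26,1],
    [-0.172,-0.38,0,-28,1],
    [-0.19,-0.415,0,-30,1],
    [-0.202,-0.439,0,-30,1]
  ]
}}

```text
time: 2.3
eef_pos: [0.4781, -0.0995, 0.2611]
tcp_rot: [-0.127, 0.992, -0.0, -0.0]
contact_force: [0.8, 0.5, 0.4]
opening: 1.0
finger_force: 0.0
```

Emit:
{"op": "send_rows", "data": {
  "steps": [
    [0,0,0.015,0,1],
    [0,0,0.045,0,1],
    [0,0,0.08,0,1],
    [0,0,0.115,0,1],
    [0,0,0.15,0,1],
    [0,0,0.18,0,1],
    [0,0,0.205,0,1],
    [0,0,0.22,0,1],
    [0,0,0.23,0,1],
    [0,0,0.235,0,1],
    [0,0,0.24,0,1],
    [0,0,0.243,0,1]
  ]
}}

```text
time: 3.5
eef_pos: [0.4788, -0.097, 0.0189]
tcp_rot: [-0.128, 0.992, -0.0, 0.0]
contact_force: [0.2, 0.0, 0.0]
opening: 1.002
finger_force: 0.0
```

```bash
python3 - <<'E'
from h import *
print(ctrl.get_state()["eef_pos"],ctrl.get_state()["contact_force"])
im=shot("scene","scene2.png");cv2.imwrite("pics/c2.png",cv2.resize(im[110:270,190:350,::-1],(600,600),interpolation=cv2.INTER_CUBIC))
E
```

```text
[ 0.47878224 -0.09704176  0.01890472] [0.23027053 0.04991001 0.00150908]
```

View pics/c2.png

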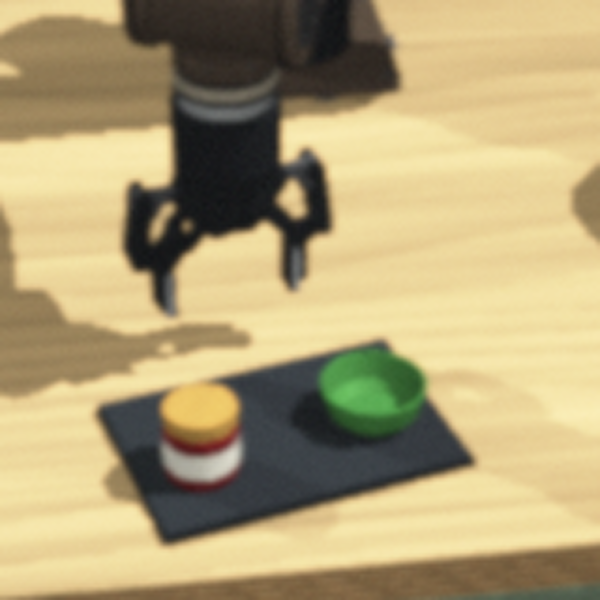

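The crop shows both fingertips clear behind the slate's back side, at crop pixels (170,310) and (293,288), and parallel to it. I'll feel for the counter in small steps.

Emit:
{"op": "send_rows", "data": {
  "steps": [
    [0,0,0.003,0,1],
    [0,0,0.006,0,1],
    [0,0,0.008,0,1],
    [0,0,0.008,0,1]
  ]
}}

```text
time: 3.95
eef_pos: [0.4781, -0.097, 0.0104]
tcp_rot: [-0.127, 0.992, 0.0, -0.0]
contact_force: [0.2, 0.0, -0.7]
opening: 1.002
finger_force: 0.0
```

Emit:
{"op": "send_rows", "data": {
  "steps": [
    [0,0,0.002,0,1],
    [0,0,0.003,0,1],
    [0,0,0.003,0,1]
  ]
}}

```text
time: 4.25
eef_pos: [0.4782, -0.097, 0.0075]
tcp_rot: [-0.128, 0.992, 0.0, -0.0]
contact_force: [0.2, -1.2, 0.2]
opening: 1.001
finger_force: 0.0
```

Emit:
{"op": "send_rows", "data": {
  "steps": [
    [0,0,0.002,0,1],
    [0,0,0.003,0,1],
    [0,0,0.003,0,1]
  ]
}}

```text
time: 4.55
eef_pos: [0.4782, -0.097, 0.0044]
tcp_rot: [-0.128, 0.992, 0.0, -0.0]
contact_force: [-0.6, -0.0, 0.1]
opening: 1.002
finger_force: 0.0
```

Emit:
{"op": "send_rows", "data": {
  "steps": [
    [0,0,0.002,0,1],
    [0,0,0.003,0,1],
    [0,0,0.003,0,1]
  ]
}}

```text
time: 4.85
eef_pos: [0.4782, -0.097, 0.0014]
tcp_rot: [-0.128, 0.992, 0.0, -0.0]
contact_force: [-0.2, 0.7, 0.5]
opening: 1.0
finger_force: 0.0
```

Emit:
{"op": "send_rows", "data": {
  "steps": [
    [0,0,0.002,0,1],
    [0,0,0.002,0,1]
  ]
}}

```text
time: 5.05
eef_pos: [0.4781, -0.097, -0.0006]
tcp_rot: [-0.128, 0.992, 0.0, -0.0]
contact_force: [-0.0, -0.1, -0.5]
opening: 0.998
finger_force: 0.0
```

Emit:
{"op": "send_rows", "data": {
  "steps": [
    [0,0,0.001,0,1],
    [0,0,0.002,0,1],
    [0,0,0.002,0,1]
  ]
}}

```text
time: 5.35
eef_pos: [0.4782, -0.097, -0.0025]
tcp_rot: [-0.128, 0.992, 0.0, -0.0]
contact_force: [-0.2, 0.5, -0.3]
opening: 1.0
finger_force: 0.0
```

Emit:
{"op": "send_rows", "data": {
  "steps": [
    [-0.003,0,0,0,1],
    [-0.006,0,0,0,1],
    [-0.009,0,0,0,1],
    [-0.012,0,0,0,1],
    [-0.014,0,0,0,1],
    [-0.016,0,0,0,1],
    [-0.017,0,0,0,1],
    [-0.018,0,0,0,1]
  ]
}}

```text
time: 6.15
eef_pos: [0.4958, -0.0925, -0.0024]
tcp_rot: [-0.128, 0.992, 0.0, -0.0]
contact_force: [-0.7, -0.1, -0.2]
opening: 0.995
finger_force: 0.0
```

Emit:
{"op": "send_rows", "data": {
  "steps": [
    [-0.001,0,0,0,1],
    [-0.002,0,0,0,1],
    [-0.003,0,0,0,1],
    [-0.004,0,0,0,1],
    [-0.005,0,0,0,1],
    [-0.006,0,0,0,1]
  ]
}}

```text
time: 6.75
eef_pos: [0.5016, -0.091, -0.0024]
tcp_rot: [-0.128, 0.992, 0.0, -0.0]
contact_force: [0.0, 0.1, 0.5]
opening: 1.0
finger_force: 0.0
```

Emit:
{"op": "send_rows", "data": {
  "steps": [
    [-0.001,0,0,0,1],
    [-0.002,0,0,0,1],
    [-0.003,0,0,0,1],
    [-0.004,0,0,0,1],
    [-0.005,0,0,0,1],
    [-0.006,0,0,0,1]
  ]
}}

```text
time: 7.35
eef_pos: [0.5074, -0.0894, -0.0024]
tcp_rot: [-0.128, 0.992, 0.0, -0.0]
contact_force: [-0.5, 0.3, 0.5]
opening: 1.004
finger_force: 0.0
```

```bash
cat > m.py <<'E'
from h import *
import sys
im=shot("top",sys.argv[1]);c,r,b=measure(im);s=ctrl.get_state();print(s["eef_pos"],s["contact_force"])
W=np.array([[704.53,780.75],[717.11,-356.06]]);n=np.array([np.cos(np.radians(.634)),np.sin(np.radians(.634))])
print(r,"corner dist",((b-W[0])@n).round(1),b.round().tolist())
E
python3 m.py top2.png
```

```text
[ 0.50760005 -0.08943844 -0.00232445] [0.22617    0.9938129  0.06458899]
((537.5223999023438, -79.75080871582031), (247.37208557128906, 222.84652709960938), 11.977326393127441) corner dist [-319.7 -275.9  -33.3  -77.2] [[393.0, 4.0], [440.0, -214.0], [682.0, -163.0], [635.0, 55.0]]
```

```bash
python3 - <<'E'
from h import *
im=shot("scene","scene3.png")
im2=ctrl.read_camera("wrist")
a=cv2.resize(im[140:260,200:330,::-1],(400,370),interpolation=cv2.INTER_CUBIC)
b=cv2.imread("pics/top2.png")[150:270,235:365];b=cv2.resize(b,(400,370),interpolation=cv2.INTER_CUBIC)
cv2.imwrite("pics/c3.png",np.hstack([a,b]));cv2.imwrite("pics/w3.png",im2[:,:,::-1])
E
```

```text
(no output)
```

View pics/c3.png

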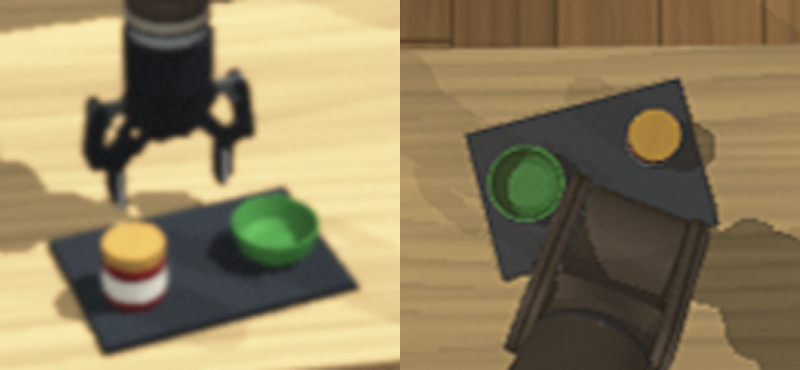

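View pics/w3.png

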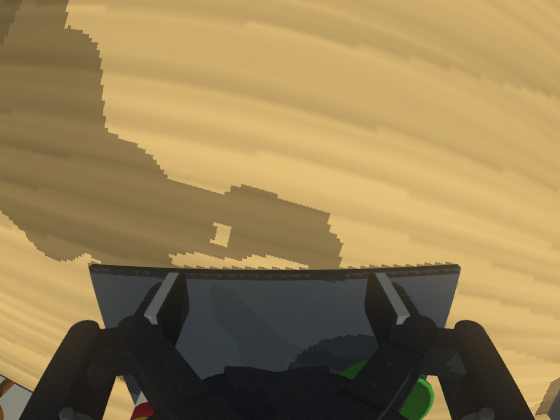

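```bash
python3 - <<'E'
from h import *
from scipy.spatial.transform import Rotation as Ro
s=ctrl.get_state();p=s["eef_pos"];R=Ro.from_quat(s["tcp_rot"]).as_matrix()
for uv in([238.4,205.8],[272.2,199.]):
  for z in(0,.01,.02,.03):print(uv,z,((px2w("scene",uv,z)-p)@R*1000).round(1))
c=ctrl.calibration("wrist");K=np.array(c["intrinsics"]);T=np.array(c["tool_from_camera"])
for uv in([176,273],[372,273],[148,318],[405,320],[90,266],[460,266],[275,269]):
  d=(np.array(uv)-K[:2,2])/K[0,0];th=np.hypot(*d);u=d/th
  ray=T[:3,:3]@np.array([u[0]*np.sin(th),-u[1]*np.sin(th),-np.cos(th)]);o=T[:3,3]
  for zt in(-.01,-.005,.0):print(uv,zt,((o+ray*(zt-o[2])/ray[2])*1000).round(1))
E
```

```text
[238.4, 205.8] 0 [[ 35.1 -36.2  -2.4]]
[238.4, 205.8] 0.01 [[ 22.  -40.3 -12.4]]
[238.4, 205.8] 0.02 [[  8.9 -44.4 -22.4]]
[238.4, 205.8] 0.03 [[ -4.1 -48.5 -32.4]]
[272.2, 199.0] 0 [[31.1 61.2 -2.4]]
[272.2, 199.0] 0.01 [[ 18.1  55.9 -12.4]]
[272.2, 199.0] 0.02 [[  5.1  50.5 -22.4]]
[272.2, 199.0] 0.03 [[ -7.9  45.2 -32.4]]
[176, 273] -0.01 [ -1.3 -53.6 -10. ]
[176, 273] -0.005 [ -4.2 -55.4  -5. ]
[176, 273] 0.0 [ -7.  -57.2   0. ]
[372, 273] -0.01 [ -1.3  50.5 -10. ]
[372, 273] -0.005 [-4.1 52.2 -5. ]
[372, 273] 0.0 [-6.9 53.9  0. ]
[148, 318] -0.01 [-33.2 -76.2 -10. ]
[148, 318] -0.005 [-37.1 -78.8  -5. ]
[148, 318] 0.0 [-41.  -81.4   0. ]
[405, 320] -0.01 [-34.8  76.3 -10. ]
[405, 320] -0.005 [-38.8  78.9  -5. ]
[405, 320] 0.0 [-42.7  81.5   0. ]
[90, 266] -0.01 [   0.  -107.8  -10. ]
[90, 266] -0.005 [  -2.7 -111.4   -5. ]
[90, 266] 0.0 [  -5.5 -115.1    0. ]
[460, 266] -0.01 [ 1.000e-01  1.054e+02 -1.000e+01]
[460, 266] -0.005 [ -2.6 109.   -5. ]
[460, 266] 0.0 [ -5.4 112.6   0. ]
[275, 269] -0.01 [  2.1  -0.9 -10. ]
[275, 269] -0.005 [-0.5 -0.9 -5. ]
[275, 269] 0.0 [-3.2 -0.9  0. ]
```

The wrist view puts the slate's back side at row 266, with the fingertips at about (176,273) and (372,273), hovering over it. The two views together put the open fingertips about 25 mm above the counter. I'll back off and go lower.

Emit:
{"op": "send_rows", "data": {
  "steps": [
    [0.006,0,0,0,1],
    [0.014,0,0,0,1],
    [0.022,0,0,0,1],
    [0.028,0,0,0,1],
    [0.03,0,0,0,1],
    [0.03,0,0.003,0,1],
    [0.03,0,0.006,0,1],
    [0.03,0,0.009,0,1],
    [0.03,0,0.009,0,1]
  ]
}}

```text
time: 8.4
eef_pos: [0.4781, -0.0968, -0.012]
tcp_rot: [-0.128, 0.992, 0.0, -0.0]
contact_force: [-0.4, -0.5, 0.1]
opening: 1.002
finger_force: 0.0
```

Emit:
{"op": "send_rows", "data": {
  "steps": [
    [0,0,0.002,0,1],
    [0,0,0.003,0,1],
    [0,0,0.003,0,1]
  ]
}}

```text
time: 8.7
eef_pos: [0.4783, -0.097, -0.0146]
tcp_rot: [-0.128, 0.992, 0.0, -0.0]
contact_force: [0.6, -0.2, 0.9]
opening: 0.996
finger_force: 0.0
```

Emit:
{"op": "send_rows", "data": {
  "steps": [
    [0,0,0.002,0,1],
    [0,0,0.003,0,1],
    [0,0,0.003,0,1]
  ]
}}

```text
time: 9.0
eef_pos: [0.4782, -0.097, -0.0175]
tcp_rot: [-0.128, 0.992, 0.0, -0.0]
contact_force: [0.2, -0.2, -0.4]
opening: 1.001
finger_force: 0.0
```

Emit:
{"op": "send_rows", "data": {
  "steps": [
    [0,0,0.001,0,1],
    [0,0,0.002,0,1],
    [0,0,0.002,0,1]
  ]
}}

```text
time: 9.3
eef_pos: [0.4782, -0.097, -0.0195]
tcp_rot: [-0.128, 0.992, 0.0, -0.0]
contact_force: [-0.4, -0.9, -0.7]
opening: 1.003
finger_force: 0.0
```

Emit:
{"op": "send_rows", "data": {
  "steps": [
    [0,0,0.001,0,1],
    [0,0,0.001,0,1]
  ]
}}

```text
time: 9.5
eef_pos: [0.4783, -0.097, -0.0205]
tcp_rot: [-0.128, 0.992, 0.0, -0.0]
contact_force: [0.9, -0.7, -0.4]
opening: 1.001
finger_force: 0.0
```

Emit:
{"op": "send_rows", "data": {
  "steps": [
    [0,0,0.001,0,1],
    [0,0,0.001,0,1]
  ]
}}

```text
time: 9.7
eef_pos: [0.4783, -0.097, -0.0215]
tcp_rot: [-0.128, 0.992, 0.0, -0.0]
contact_force: [-0.8, 0.6, 0.2]
opening: 0.999
finger_force: 0.0
```

Emit:
{"op": "send_rows", "data": {
  "steps": [
    [0,0,0.001,0,1],
    [0,0,0.001,0,1]
  ]
}}

```text
time: 9.9
eef_pos: [0.4783, -0.097, -0.0225]
tcp_rot: [-0.128, 0.992, 0.0, -0.0]
contact_force: [-0.3, 0.2, 0.4]
opening: 0.997
finger_force: 0.0
```

Emit:
{"op": "send_rows", "data": {
  "steps": [
    [0,0,0.001,0,1],
    [0,0,0.002,0,1]
  ]
}}

```text
time: 10.1
eef_pos: [0.4784, -0.097, -0.0244]
tcp_rot: [-0.128, 0.992, -0.0, 0.0]
contact_force: [-0.2, -0.3, 0.4]
opening: 1.001
finger_force: 0.0
```

```bash
python3 - <<'E'
from h import *
s=ctrl.get_state();print(s["eef_pos"],s["contact_force"])
im=shot("scene","scene4.png");w=ctrl.read_camera("wrist")
a=cv2.resize(im[140:260,200:330,::-1],(400,370),interpolation=cv2.INTER_CUBIC)
b=cv2.resize(w[230:420,100:460,::-1],(400,211));b=cv2.copyMakeBorder(b,0,159,0,0,cv2.BORDER_CONSTANT)
cv2.imwrite("pics/c4.png",np.hstack([a,b]))
E
```

```text
[ 0.47837823 -0.09704381 -0.02441037] [-0.19494917 -0.27898129  0.43760378]
```

View pics/c4.png

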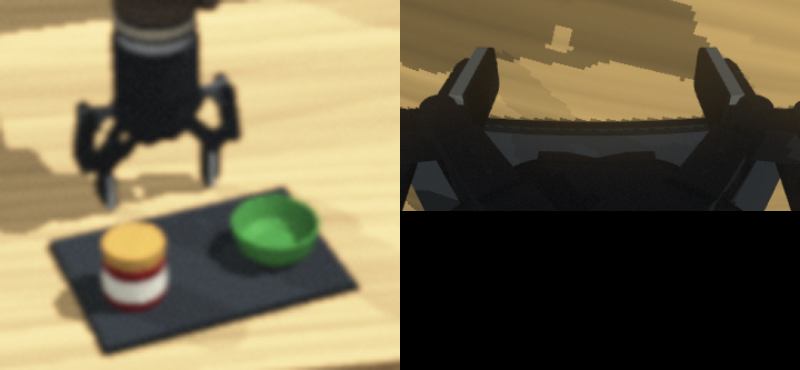

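```bash
python3 - <<'E'
from h import *
from scipy.spatial.transform import Rotation as Ro
s=ctrl.get_state();p=s["eef_pos"];R=Ro.from_quat(s["tcp_rot"]).as_matrix()
for uv in([235.1,206.5],[268.2,200.]):
  for z in(0,.005,.01,.02):print(uv,z,((px2w("scene",uv,z)-p)@R*1000).round(1))
E
```

```text
[235.1, 206.5] 0 [[  5.1 -45.7 -24.6]]
[235.1, 206.5] 0.005 [[ -1.4 -47.7 -29.6]]
[235.1, 206.5] 0.01 [[ -8.  -49.6 -34.6]]
[235.1, 206.5] 0.02 [[-21.  -53.6 -44.6]]
[268.2, 200.0] 0 [[  0.5  49.  -24.5]]
[268.2, 200.0] 0.005 [[ -6.   46.4 -29.5]]
[268.2, 200.0] 0.01 [[-12.5  43.8 -34.5]]
[268.2, 200.0] 0.02 [[-25.5  38.6 -44.5]]
```

Emit:
{"op": "send_rows", "data": {
  "steps": [
    [0,0,0.001,0,1],
    [0,0,0.001,0,1]
  ]
}}

```text
time: 10.4
eef_pos: [0.4782, -0.097, -0.0255]
tcp_rot: [-0.128, 0.992, 0.0, -0.0]
contact_force: [-0.1, 0.3, 0.5]
opening: 1.001
finger_force: 0.0
```

Emit:
{"op": "send_rows", "data": {
  "steps": [
    [0,0,0.001,0,1],
    [0,0,0.001,0,1]
  ]
}}

```text
time: 10.6
eef_pos: [0.4783, -0.097, -0.0265]
tcp_rot: [-0.128, 0.992, 0.0, -0.0]
contact_force: [-0.1, 0.1, -0.0]
opening: 0.996
finger_force: 0.0
```

Emit:
{"op": "send_rows", "data": {
  "steps": [
    [0,0,0.001,0,1],
    [0,0,0.001,0,1]
  ]
}}

```text
time: 10.8
eef_pos: [0.4783, -0.097, -0.0275]
tcp_rot: [-0.128, 0.992, 0.0, -0.0]
contact_force: [0.5, 0.1, -0.0]
opening: 0.999
finger_force: 0.0
```

Emit:
{"op": "send_rows", "data": {
  "steps": [
    [-0.003,0,0,0,1],
    [-0.006,0,0,0,1],
    [-0.009,0,0,0,1],
    [-0.012,0,0,0,1],
    [-0.014,0,0,0,1],
    [-0.016,0,0,0,1],
    [-0.018,0,0,0,1],
    [-0.019,0,0,0,1],
    [-0.02,0,0,0,1]
  ]
}}

```text
time: 11.7
eef_pos: [0.4977, -0.0919, -0.0274]
tcp_rot: [-0.128, 0.992, 0.0, -0.0]
contact_force: [-0.7, 0.1, -0.5]
opening: 1.001
finger_force: 0.0
```

Emit:
{"op": "send_rows", "data": {
  "steps": [
    [-0.001,0,0,0,1],
    [-0.002,0,0,0,1],
    [-0.003,0,0,0,1]
  ]
}}

```text
time: 12.0
eef_pos: [0.4992, -0.0915, -0.0275]
tcp_rot: [-0.128, 0.992, 0.0, -0.002]
contact_force: [-8.4, -2.9, 6.5]
opening: 0.999
finger_force: 4.0
```

Emit:
{"op": "send_rows", "data": {
  "steps": [
    [-0.001,0,0,0,1],
    [-0.002,0,0,0,1],
    [-0.003,0,0,0,1],
    [-0.004,0,0,0,1]
  ]
}}

```text
time: 12.4
eef_pos: [0.5011, -0.0907, -0.0275]
tcp_rot: [-0.128, 0.992, 0.001, -0.004]
contact_force: [-12.8, -5.0, 10.3]
opening: 0.999
finger_force: 6.1
```

```bash
cat > m.py <<'E'
from h import *
import sys
W0=np.array([704.53,780.75]);n=np.array([np.cos(np.radians(.634)),np.sin(np.radians(.634))])
def front(im):
    h=cv2.cvtColor(im,cv2.COLOR_RGB2HSV);m=(h[...,2]<85)&(h[...,1]<90)
    k=np.zeros(m.shape,np.uint8);k[125:232,235:365]=m[125:232,235:365]
    k=cv2.morphologyEx(k,cv2.MORPH_OPEN,np.ones((3,3)))
    c=max(cv2.findContours(k,cv2.RETR_EXTERNAL,cv2.CHAIN_APPROX_NONE)[0],key=cv2.contourArea)[:,0]
    us=np.unique(c[:,0]);top=np.array([[u,c[c[:,0]==u,1].min()] for u in us])
    w=px2w("top",top,.008)[:,:2]*1000
    l=np.argmax((c[:,0]*-1-c[:,1]*.8)) # front-left corner
    i0=us.min();kk=(top[:,0]>us.min()+5)&(top[:,0]<us.min()+60)
    p,d=fitline(w[kk]);d*=np.sign(d[1]);
    # right corner: end of the run of points within 2mm of the line
    q=w-p;r=abs(q[:,0]*d[1]-q[:,1]*d[0])<2.5;t=(q@d)[r]
    L,R=p+d*t.max(),p+d*t.min()
    return L,R,d
if __name__=="__main__":
    im=shot("top",sys.argv[1]) if len(sys.argv)>1 else cv2.imread("pics/top1.png")[:,:,::-1].copy()
    L,R,d=front(im);s=ctrl.get_state()
    print(s["time"],s["eef_pos"],s["contact_force"],"\nL",L.round(1),"R",R.round(1),"len",np.linalg.norm(L-R),"yaw",np.degrees(np.arctan2(-d[0],d[1])),"over L,R",((np.array([L,R])-W0)@n).round(1))
E
python3 m.py;python3 m.py top5.png
```

```text
12.4 [ 0.50114497 -0.090667   -0.0275263 ] [-12.76389709  -5.02794114  10.34361377] 
L [625.2  50.2] R [ 679.4 -155.5] len 212.72180129751663 yaw 14.757659 over L,R [-87.4 -35.5]
12.45 [ 0.50135816 -0.09062029 -0.02749424] [-10.74899371  -4.10261897   8.1405508 ] 
L [626.8  50.6] R [ 681.7 -155.7] len 213.52790856303125 yaw 14.9153185 over L,R [-85.8 -33.1]
```

Emit:
{"op": "send_rows", "data": {
  "steps": [
    [-0.001,0,-0.0005,0,1],
    [-0.003,0,-0.001,0.5,1],
    [-0.005,0,-0.0015,1,1],
    [-0.007,0,-0.0015,1.5,1],
    [-0.009,0,-0.0015,2,1],
    [-0.011,0,-0.0015,2.5,1]
  ]
}}

```text
time: 13.05
eef_pos: [0.5145, -0.087, -0.0264]
tcp_rot: [-0.106, 0.994, 0.0, -0.001]
contact_force: [-4.4, 0.4, -2.7]
opening: 1.003
finger_force: 1.8
```

```bash
python3 m.py top6.png
```

```text
13.1 [ 0.5151183  -0.08711118 -0.02618288] [-3.79349518  0.32844008 -2.69915152] 
L [645.9  50.1] R [ 690.9 -158.9] len 213.85769917667153 yaw 12.152325 over L,R [-66.7 -24. ]
```

Emit:
{"op": "send_rows", "data": {
  "steps": [
    [-0.0025,0,0,0.5,1],
    [-0.005,0,0,1,1],
    [-0.0075,0,0,1.5,1],
    [-0.01,0,0,2,1],
    [-0.0125,0,0,2.5,1],
    [-0.015,-0.0005,0,3,1],
    [-0.0175,-0.0005,0,3.5,1],
    [-0.02,-0.001,0,4,1],
    [-0.0225,-0.001,0,4.5,1],
    [-0.025,-0.001,0,5,1],
    [-0.0275,-0.0015,0,5.5,1],
    [-0.03,-0.0015,0,6,1]
  ]
}}

```text
time: 14.3
eef_pos: [0.545, -0.0826, -0.0259]
tcp_rot: [-0.053, 0.999, 0.0, 0.0]
contact_force: [-3.2, 0.2, -2.5]
opening: 1.0
finger_force: 1.8
```

```bash
python3 m.py top7.png
```

```text
14.35 [ 0.54550408 -0.08266546 -0.02570922] [-3.74609621  0.19572784 -2.14806504] 
L [689.5  41.4] R [ 712.2 -171.4] len 214.03421338855838 yaw 6.086687 over L,R [-23.2  -2.9]
```

Emit:
{"op": "send_rows", "data": {
  "steps": [
    [-0.0025,0,0,0.5,1],
    [-0.005,0,0,1,1],
    [-0.0075,0,0,1.5,1],
    [-0.01,0,0,2,1],
    [-0.0125,0,0,2.5,1],
    [-0.015,-0.0005,0,3,1],
    [-0.0175,-0.0005,0,3.5,1],
    [-0.02,-0.001,0,4,1],
    [-0.0225,-0.001,0,4.5,1],
    [-0.025,-0.001,0,5,1],
    [-0.0275,-0.0015,0,5.5,1],
    [-0.03,-0.0015,0,5.5,1]
  ]
}}

```text
time: 15.55
eef_pos: [0.5744, -0.0808, -0.0258]
tcp_rot: [-0.005, 1.0, 0.0, -0.001]
contact_force: [-5.8, 0.2, -1.0]
opening: 0.998
finger_force: 2.8
```

```bash
python3 m.py top8.png
```

```text
15.6 [ 0.57509582 -0.08089237 -0.02567763] [-3.97749573  0.74634469 -2.8065672 ] 
L [729.3  29.4] R [ 734.4 -183.9] len 213.31563621709242 yaw 1.3624972 over L,R [16.4 19.2]
```

Emit:
{"op": "send_rows", "data": {
  "steps": [
    [-0.002,0,0,0.1,1],
    [-0.004,0,0,0.2,1],
    [-0.006,0,0,0.3,1],
    [-0.008,0,0,0.4,1],
    [-0.01,0,0,0.5,1],
    [-0.012,0,0,0.5,1],
    [-0.014,0,0,0.5,1],
    [-0.016,0,0,0.5,1],
    [-0.017,0,0,0.5,1],
    [-0.017,0,0,0.5,1]
  ]
}}

```text
time: 16.6
eef_pos: [0.5917, -0.0808, -0.0257]
tcp_rot: [-0.001, 1.0, 0.0, -0.0]
contact_force: [-4.8, 0.2, -1.0]
opening: 1.001
finger_force: 2.5
```

```bash
python3 m.py top9.png; python3 - <<'E'
import cv2
b=cv2.imread("pics/top9.png")[120:240,220:380];cv2.imwrite("pics/c9.png",cv2.resize(b,(800,600),interpolation=cv2.INTER_CUBIC))
E
```

```text
16.65 [ 0.59164086 -0.08080558 -0.02574743] [-4.03738222 -0.25798024 -0.96916811] 
L [748.9  29.5] R [ 748.3 -187.1] len 216.56578597595527 yaw -0.16365564 over L,R [36. 33.]
```

View pics/c9.png

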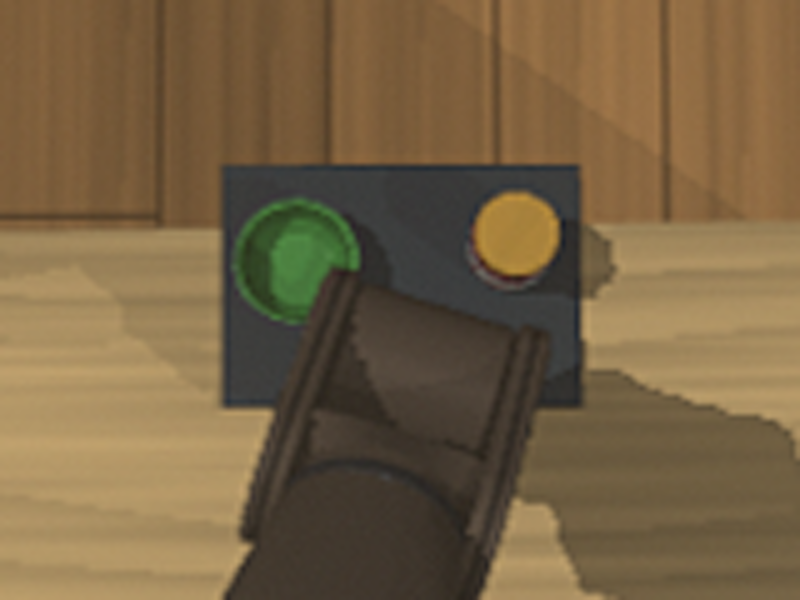

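```bash
cat > s.py <<'E'
from m import *
im=shot("top",sys.argv[1]) if len(sys.argv)>1 else cv2.imread("pics/top9.png")[:,:,::-1].copy()
g=cv2.blur(im.astype(float).sum(2),(5,1));P=[]
for u in range(268,333):
    a=g[140:160,u];d=a[:-3]-a[3:];i=np.argmax(d);t=(a[i]+a[i+3])/2
    j=i+np.argmax(a[i:i+4]<=t);P.append((u,140+j-1+(a[j-1]-t)/(a[j-1]-a[j])))
P=np.array(P);q=np.polyfit(P[:,0],P[:,1],1)
w=px2w("top",np.c_[[264.3,336.3],np.polyval(q,[264.3,336.3])],.008)[:,:2]*1000
print(q,np.std(P[:,1]-np.polyval(q,P[:,0])),"over L,R",((w-W0)@n).round(1),w.round(1),ctrl.get_state()["time"])
E
python3 s.py
```

```text
[3.50596156e-04 1.52329344e+02] 0.0097420186234321 over L,R [37.8 34.7] [[ 750.7   28.6]
 [ 750.  -191.1]] 16.65
```

Emit:
{"op": "send_rows", "data": {
  "steps": [
    [-0.001,0,0,-0.2,1],
    [-0.002,0,0,-0.4,1],
    [-0.003,0,0,-0.6,1],
    [-0.004,0,0,-0.7,1],
    [-0.004,0,0,-0.7,1]
  ]
}}

```text
time: 17.15
eef_pos: [0.5958, -0.0811, -0.0257]
tcp_rot: [-0.007, 1.0, -0.0, 0.0]
contact_force: [-4.9, -1.0, -1.0]
opening: 0.998
finger_force: 2.4
```

```bash
python3 s.py top10.png
```

```text
[-2.01777037e-02  1.57024750e+02] 0.11156195363692774 over L,R [40.1 41.5] [[ 752.9   28.6]
 [ 756.8 -191.2]] 17.2
```

Emit:
{"op": "send_rows", "data": {
  "steps": [
    [0.003,0,0,0,1],
    [0.01,0,0,0,1],
    [0.02,0,0,0,1],
    [0.035,0,0,0,1],
    [0.05,0,0,0,1],
    [0.06,0,-0.01,0,1],
    [0.07,0,-0.03,0,1],
    [0.08,0,-0.06,0,1],
    [0.09,0,-0.09,0,1],
    [0.1,0,-0.12,0,1],
    [0.11,0,-0.15,0,1],
    [0.11,0,-0.16,0,1]
  ]
}}

```text
time: 18.4
eef_pos: [0.4869, -0.0829, 0.1378]
tcp_rot: [-0.007, 1.0, -0.001, 0.004]
contact_force: [0.1, -0.4, -0.7]
opening: 1.0
finger_force: 0.0
```

```bash
python3 s.py top11.png; python3 -c "
from h import *
im=cv2.imread('pics/top11.png');cv2.imwrite('pics/c11.png',cv2.resize(im[110:330,80:480],(800,440)))"
```

```text
[-2.00757769e-02  1.57001695e+02] 0.10764264260026019 over L,R [40.1 41.5] [[ 752.9   28.6]
 [ 756.8 -191.2]] 18.45
```

View pics/c11.png

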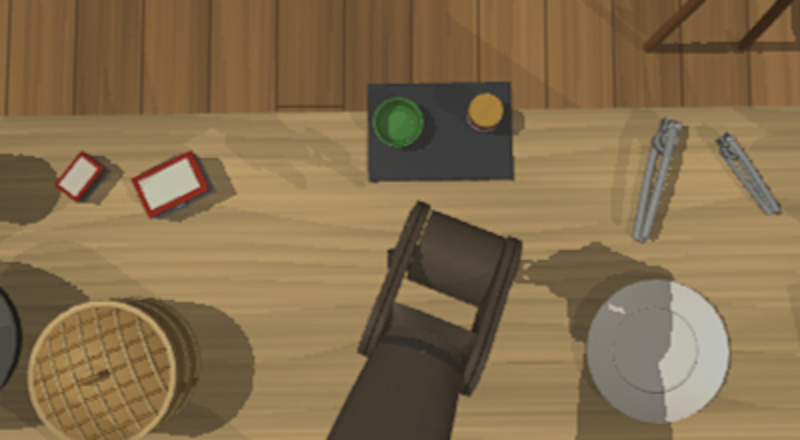

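The slate juts out squarely at crop (369–512, 83–180), with bowl and jar standing on it. Steamer, plate, press and tin are where they were, and the arm is clear.

```bash
python3 -c "
from plant import ctrl
print(ctrl.sign_off())"
```

```text
the job is handed in; nothing more can be done
None
```

The job is handed in: the slate's front corners measured about 40 mm (left) and 41.5 mm (right) beyond the counter edge, the bowl and jar were standing on it, and everything else looked unmoved in the last picture; the sign-off gave no verdict.

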